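Clamp a printing block in the draw vice

ROBOT

A 6-joint arm with a two-finger parallel gripper is mounted at the origin on the work surface. World frame = base frame: x ahead of the robot, y to its left, z up, the work surface at z = 0. Lengths are in m, angles in rad, forces in N, time in s.
With the tool pointing down it reaches from about 0.225 to 0.875 m from the base axis. Payload 3.4 kg.
Tool frame: the origin (TCP) lies between the finger pads; the fingertips stand 25 mm ahead of it and the grasp point (between the pads) lies 6 mm ahead of it; z points along the fingers, y is the line along which they close (so a half turn about z gives the same grasp; the last joint's range is limited). The gripper opens to 85 mm and grips with 20 to 120 N. Pads are 22 mm wide; open, the fingers measure 114 mm over their backs; the gripper's body (76 mm by 85 mm) begins 54 mm behind the grasp point. The pads swing forward as they close: fully open they stand 13 mm farther back than shut.
Start: joints at [0.999, 0.276, 1.505, -0, 1.361, -0.121], TCP at [0.251, 0.518, 0.256] pointing down, gripper open.
Joint ranges: [-2.89, 2.89], [-0.75, 2.08], [0.22, 2.7], [-1.18, 4.32], [0.11, 2.71], [-2.7, 2.7]. Speed limits (rad/s): [2.57, 2.57, 3.14, 3.14, 3.14, 3.14].

INTERFACE

Orientations are given as a unit quaternion [w, x, y, z].
In Python, from rig import manip, cams, ticket gives the robot as it stands.
- The arm moves only by the tool step_arm, never from a script. Its argument "increments" is a list of rows, each an object with "dp": the shift along the world's x, y, z each as a share of 0.2 m, from -1 to 1, a list of three; "yaw": the turn about the world's z as a share of 0.15 rad, from -1 to 1; "grip": the opening, from 0 (shut) to 1 (fully open). In form: [{"dp": [tx, ty, tz], "yaw": yaw, "grip": grip}, ...]. A call has 1 to 5 rows; each row shifts and turns the commanded pose from where the row before left it; what a row does not reach is not made up. A row lasts 1/8 s, in which the tool goes at most 62.5 mm and 10.7 degrees, less where a joint would pass 70% of its speed; a pose out of reach is approached as far as the arm can. A call with a number of a shift or a turn outside -1 to 1 is refused whole. A call with a gripper value outside its range is refused whole. The fingers move at their own pace and stop on an object; "squeeze" is the grip in N (left out, the last holds). Time passes only in rows, so rows that do not move let the fingers close. It gives the time, the measured TCP pose, the force, the opening and the grip force at its end, in the units of the state.
- manip.get_state(): the state, without advancing time (a new reading comes with each control period).
- cams.get_image(name): name is "scene" or "top" or "wrist"; returns the picture (384x512x3 uint8, blue, green, red); there is no depth.
- cams.get_calibration(name): a dict with "fx", "fy", "cx", "cy" (pixels), "extrinsics" (4x4, takes a point from camera to world coordinates). Camera axes: x right, y up, looking along -z (the intrinsics and any distortion apply to the point x, -y, -z); pixel columns grow to the right and rows downward; lengths in m; the calibration is good to about 2 mm. A picture is of the moment at which its call begins: read the wrist's pose just before it. get_calibration takes no time and is no camera call; for the wrist camera it gives the pose at the moment of the call.
- ticket.sign_off(): hands the job in; it is judged then, once.
The state is a dict: "clock": time; "qpos": joint angles; "qd": joint speeds; "effort": joint torques, N m; "position": TCP position; "ee_rot": TCP orientation; "contact_force": force on the tool from outside, world axes, zero at the start; "moment": the same for the moment, N m; "width": finger opening in m; "gripper_force": force on a finger pad.
Only numpy, scipy, OpenCV 4.12 (cv2) and the standard library are available. Lean on these libraries where they do the work, as an engineer would, in place of code of your own. Each camera call takes 0.05 s, during which the arm holds its last target. There are 200 camera calls.

TASK

Slide the wooden printing block along the rails of the bench vice until it is fully home against the column, then wind the handwheel anticlockwise (seen from above) by its upright handle, letting your hand rise with the screw, until the lower jaw has lifted the block off the rails and nips it firmly against the upper jaw: clearly tight, but not cranked so hard that the wood is crushed. Let go of the handle and leave the other things on the bench where they are.

Things in the scene. Friction and masses are not known exactly. Their poses are not given: they have to be found in the camera images.
- vice: Upright draw vice bolted to the bench. Origin on the bench, on the axis of column and screw; z up; the block slides in along +x from the robot's side. Base plate 215 x 130 x 12 mm (x -160 to +55). Column 80 x 80 mm, 118 mm tall; its front face (x = -40 mm) stops the block. Two rails (x -155 to -40 mm), tops 45 mm above the bench, carry the block; lips 10 mm higher and 64 mm apart guide it sideways.
- block_home (a point): Where the middle of the block is when it lies on the rails fully home: x = -90, y = 0, z = 57 mm in the vice frame, axes as the vice's. The block's front end is then 50 mm from here towards -x.
- upper_jaw (a point): Top of the fixed arm of the upper jaw (60 mm wide, x from -96 mm to the column in the vice frame, top 114 mm above the bench). Under it hangs a slightly springy leather-faced pad, x -93 to -43 mm; its underside is 74 to 80 mm above the bench, a setting that differs each time and is not measured: the block's top starts 5 to 11 mm below it.
- draw_jaw: Lower jaw and screw, one part that only moves up and down and stays where left. Origin on the screw axis; its z is the rise (0 to 5 mm at the start). Jaw: a tongue 26 mm wide between the rails, x -118 to -40 mm in the vice frame, top 38.5 mm above this origin. It rises 10 mm for each full anticlockwise turn of the wheel.
- wheel_hub (a point): Centre of the steel handwheel, on the screw axis, in the plane of its rim, 140 mm above the bench plus the rise. Rim 90 mm across (centre line), 11 mm thick, three spokes. Its x axis points from the screw axis towards the upright handle. It turns and rises with the screw (anticlockwise from above raises).
- handle_mid (a point): Middle of the upright handle on the rim, 45 mm from the screw axis: black cylinder 18 mm across, 43 mm long, lower end 12 mm and middle 33.5 mm above the rim plane. It spins on its pin, so the hand need not turn. Turning takes 6 to 7 N along the circle (a pausing hand feels about half); clamping adds 1 N per 28 to 36 N of grip. A firm nip is 3 to 6 N extra; 9 N crushes the carving.
- block_mid (a point): Middle (half-way up) of the wooden printing block, 100 x 60 x 24 mm, x along its 100 mm length, carved pattern on top, 0.09 to 0.18 kg. It starts lying on the rails, partly under the upper jaw, 12 to 38 mm short of home.
- gouge: Bystander, to be left alone: wood-handled gouge, 190 mm long, lying beside the vice; origin at its underside
- carved_tile: Bystander, to be left alone: pale flat carved plaster tile 75 x 75 x 12 mm beside the vice
- mallet: Bystander, to be left alone: wooden carver's mallet 250 mm long, lying
- spray_can: Bystander, to be left alone: dark metal can, 60 mm across, 160 mm tall
- oil_jar: Bystander, to be left alone: amber jar, 64 mm across, 90 mm tall
- river_stone: Bystander, to be left alone: flat grey stone, 76 mm across, 28 mm tall
- jug: Bystander, to be left alone: white plastic mug-shaped jug, 100 mm across, 110 mm tall

How it is judged:
By the outcome, as a careful person would: the job done as asked, in the order asked, and still so for the second after the job is handed in, with the robot touching nothing.
It also fails if it takes over 72 s, if anything falls off the work surface, if the arm or the gripper's body presses on something with over 40 N, if the wrist force passes 120 N, or if a joint passes its speed limit or range.

## Working session

There is one attempt and no reset: what is moved stays moved. The work goes in short steps, Python scripts to look and compute and a tool call to move; the robot and the scene stay as the last step left them, time stands still between calls to the robot, and variables do not carry over. Pictures are saved under pics/ and viewed, at most 10 in all, crops included, and the job is handed in when it is done.

Besides the shell and the picture viewer there is one more tool, called after ">>>" in YAML: its name, and indented under it one key for each argument. step_arm: Moves the arm, as the interface text tells. Shift numbers are shares of 0.2 m and turn numbers shares of 0.15 rad, none past 1 either way. Its arguments: {"type":"object","properties":{"increments":{"type":"array"},"squeeze":{"type":"number"}},"required":["increments"]}

```bash
mkdir -p pics; cat > h.py <<'E'
import numpy as np, cv2
from rig import manip, cams, ticket
def snap(n,f,crop=None,s=1):
    im=cams.get_image(n)
    if crop: a,b,c,d=crop; im=im[b:d,a:c]
    if s!=1: im=cv2.resize(im,None,fx=s,fy=s,interpolation=cv2.INTER_CUBIC)
    cv2.imwrite('pics/'+f,im)
def ray(n,u,v,z):
    c=cams.get_calibration(n);E=np.array(c['extrinsics'])
    d=E[:3,:3]@np.array([(u-c['cx'])/c['fx'],-(v-c['cy'])/c['fy'],-1]);o=E[:3,3]
    return o+d*(z-o[2])/d[2]
def pix(n,p):
    c=cams.get_calibration(n);E=np.linalg.inv(np.array(c['extrinsics']))
    q=E[:3,:3]@np.array(p)+E[:3,3]
    return np.array([c['cx']+c['fx']*q[0]/-q[2], c['cy']-c['fy']*q[1]/-q[2]])
E
python3 - <<'E'
from h import *
a=cams.get_image('top');b=cams.get_image('scene')
cv2.imwrite('pics/top.png',cv2.resize(a,(800,600)));cv2.imwrite('pics/scene.png',cv2.resize(b,(800,600)))
print(cams.get_calibration('top'));print(cams.get_calibration('scene'))
E
```

```text
{'fx': 359.90356099993045, 'fy': 359.90356099993045, 'cx': 255.86819369917623, 'cy': 194.67037409282577, 'extrinsics': array([[ 9.41805120e-03,  9.95425110e-01, -9.50797023e-02,
         4.13886359e-01],
       [-9.99953903e-01,  9.55306306e-03,  9.64893655e-04,
        -2.38602364e-02],
       [ 1.86878176e-03,  9.50662320e-02,  9.95469196e-01,
         9.92883385e-01],
       [ 0.00000000e+00,  0.00000000e+00,  0.00000000e+00,
         1.00000000e+00]])}
{'fx': 380.3511356184369, 'fy': 380.3511356184369, 'cx': 252.84335070213376, 'cy': 184.0997272206844, 'extrinsics': array([[-0.52023588, -0.48066996,  0.70591148,  1.22357718],
       [ 0.85383637, -0.3100023 ,  0.41816507,  0.41311866],
       [ 0.0178348 ,  0.82027737,  0.57168781,  0.70080348],
       [ 0.        ,  0.        ,  0.        ,  1.        ]])}
```

View pics/top.png

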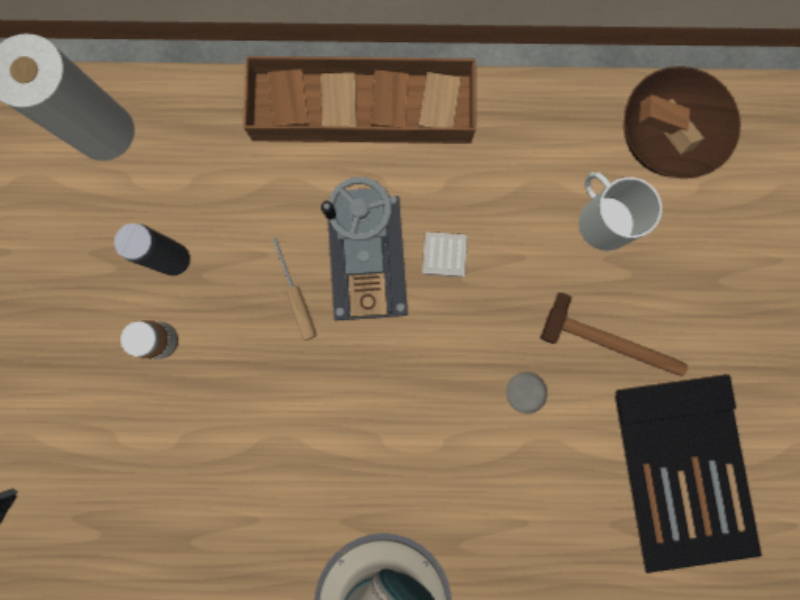

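View pics/scene.png

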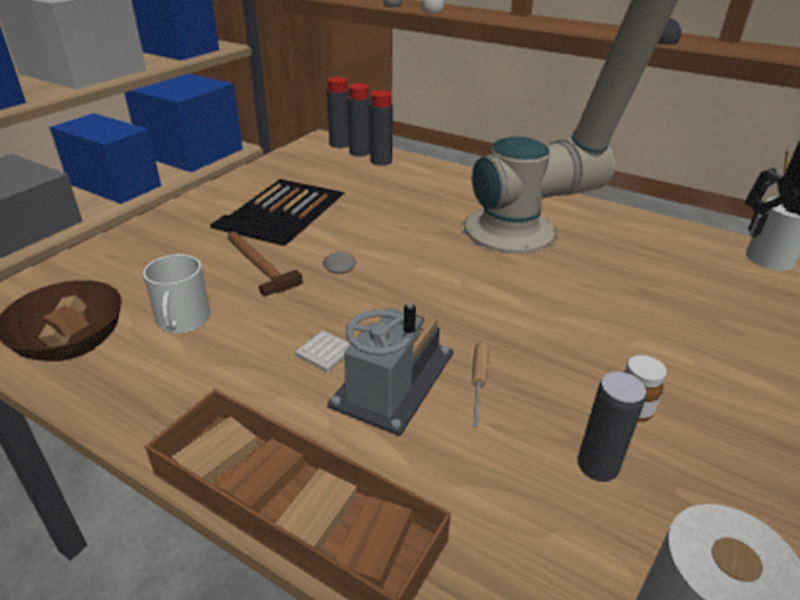

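The top picture shows the vice at about (365,260), the handwheel hub at (359,208), the handle at (328,209) and the block's front end at (368,316), all in enlarged pixels. I'll take an enlarged crop next.

```bash
python3 - <<'E'
from h import *
snap('top','c1.png',(190,105,280,215),5.4)
k=1.5625
for n,u,v,z in [('hub',359,208,.143),('handle top',327,209,.197),('baseL',335,320,.012),('baseR',407,316,.012),('baseTR',398,197,.012),('blkL',350,316,.069),('blkR',387,314,.069)]:
    print(n,ray('top',u/k,v/k,z).round(4))
E
```

```text
hub [0.6435 0.0397 0.143 ]
handle top [0.627  0.0818 0.197 ]
baseL [0.4787 0.0881 0.012 ]
baseR [ 0.4869 -0.0376  0.012 ]
baseTR [ 0.6997 -0.0198  0.012 ]
blkL [0.4818 0.0571 0.069 ]
blkR [ 0.4857 -0.0038  0.069 ]
```

View pics/c1.png

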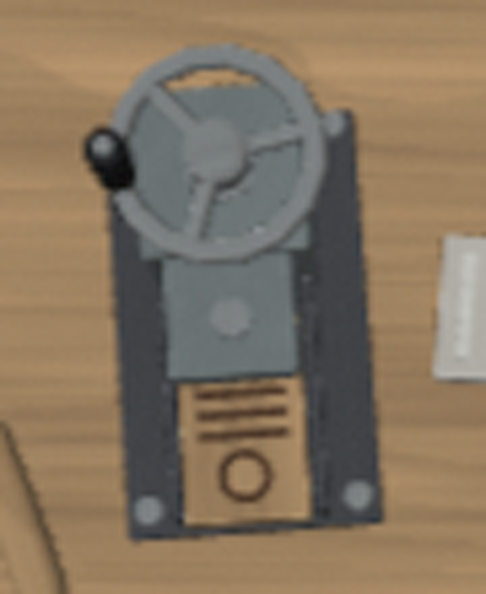

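The crop shows the rim centre at (218,153), the handle top at (103,145), the block's front edge from (184,524) to (311,522), and base corners at (131,540), (382,522) and (352,112).

```bash
python3 - <<'E'
from h import *
from scipy.optimize import least_squares
f=lambda x,y:(190+x/5.4-.5,105+y/5.4-.5)
obs=[((131,540),(-.16,.065,.012)),((382,522),(-.16,-.065,.012)),((352,112),(.055,-.065,.012)),((168,378),(-.096,.030,.114)),((298,373),(-.096,-.030,.114)),((218,153),(0,0,.143))]
def T(p,q): c,s=np.cos(p[2]),np.sin(p[2]); return [p[0]+c*q[0]-s*q[1],p[1]+s*q[0]+c*q[1],q[2]]
r=least_squares(lambda p:np.concatenate([pix('top',T(p,q))-f(*o) for o,q in obs]),[.64,.04,0])
print(r.x,r.fun.round(1)); p=r.x
inv=lambda w:(np.array([[np.cos(p[2]),np.sin(p[2])],[-np.sin(p[2]),np.cos(p[2])]])@(w[:2]-p[:2])).round(4)
for n,o,z in [('handle',(103,145),.197),('handle base',(120,182),.155),('bL',(184,524),.069),('bR',(311,522),.069)]:
    w=ray('top',*f(*o),z);print(n,w.round(4),inv(w))
print('home front',T(p,[-.14,0,.057]), 'top scene px hub',pix('scene',T(p,[0,0,.143])))
print(manip.get_state())
E
```

```text
[0.64386836 0.03999663 0.07960894] [-0.8  0.1  0.2  0.1  0.3 -0.6  0.2  0.5  0.4 -0.3 -0.2  0.2]
handle [0.6325 0.0835 0.197 ] [-0.0078  0.0443]
handle base [0.6275 0.0814 0.155 ] [-0.013   0.0426]
bL [0.4836 0.0582 0.069 ] [-0.1583  0.0309]
bR [ 0.4851 -0.0023  0.069 ] [-0.1616 -0.0296]
home front [np.float64(0.5043117548321295), np.float64(0.028863143184138924), 0.057] top scene px hub [241.25042488 211.30357608]
{'clock': 0.15, 'qpos': array([ 9.98989894e-01,  2.76464672e-01,  1.50582402e+00, -3.74196873e-05,
        1.36069958e+00, -1.21000250e-01]), 'qd': array([-0.00024118, -0.00098434, -0.00364608,  0.00017061,  0.00063061,
        0.00053154]), 'effort': array([ 2.65067210e-03, -4.17141330e+01, -2.46032739e+01, -2.35848938e-04,
        7.70595332e-03, -1.97391671e-05]), 'position': array([0.25034772, 0.51725056, 0.25563717]), 'ee_rot': array([-2.19709758e-04,  2.23495405e-01,  9.74704733e-01, -6.62572671e-04]), 'contact_force': array([-0.16887524,  0.07149881, -0.32303967]), 'moment': array([-0.02203592,  0.02131452,  0.02599502]), 'gripper_force': 0.0, 'width': 0.08521373035819993}
```

>>> step_arm:
  increments:
    - {"dp":[0.1,-0.245,0],"yaw":-0.69,"grip":0}
    - {"dp":[0.1,-0.245,0],"yaw":-0.69,"grip":0}
    - {"dp":[0.1,-0.245,0],"yaw":-0.69,"grip":0}
    - {"dp":[0.1,-0.245,0],"yaw":-0.69,"grip":0}
    - {"dp":[0.1,-0.245,0],"yaw":-0.69,"grip":0}
  squeeze: 40

```text
clock: 0.78
position: [0.3508, 0.271, 0.2562]
ee_rot: [0.0, 0.467, 0.884, 0.0]
contact_force: [0.4, 0.1, 0.2]
width: -0.0002
gripper_force: 0.0
```

>>> step_arm:
  increments:
    - {"dp":[0.1,-0.245,0],"yaw":-0.69,"grip":0}
    - {"dp":[0.1,-0.245,0],"yaw":-0.69,"grip":0}
    - {"dp":[0.1,-0.245,0],"yaw":-0.69,"grip":0}
    - {"dp":[0.1,-0.245,0],"yaw":-0.69,"grip":0}
    - {"dp":[0.07,-0.245,0],"yaw":-0.69,"grip":0}

```text
clock: 1.4
position: [0.4451, 0.0259, 0.2562]
ee_rot: [0.0, 0.678, 0.735, 0.0]
contact_force: [0.4, 0.8, 0.4]
width: -0.0002
gripper_force: 0.0
```

>>> step_arm:
  increments:
    - {"dp":[0,0,-0.2],"yaw":0,"grip":0}
    - {"dp":[0,0,-0.2],"yaw":0,"grip":0}
    - {"dp":[0,0,-0.2],"yaw":0,"grip":0}
    - {"dp":[0,0,0],"yaw":0,"grip":0}
    - {"dp":[0,0,0],"yaw":0,"grip":0}

```text
clock: 2.02
position: [0.4455, 0.0276, 0.1374]
ee_rot: [0.001, 0.676, 0.737, 0.001]
contact_force: [-0.1, -0.0, 0.2]
width: -0.0
gripper_force: 0.0
```

```bash
python3 - <<'E'
from h import *
snap('wrist','w1.png',None,1.5)
s=manip.get_state();print(s['position'],s['ee_rot'],s['width'],s['contact_force'],s['clock'])
E
```

```text
[0.4459205  0.02752982 0.13786066] [0.00128841 0.67636129 0.73656825 0.00097746] 8.75013210885329e-05 [0.29443385 0.59930925 0.85032685] 2.075
```

View pics/w1.png

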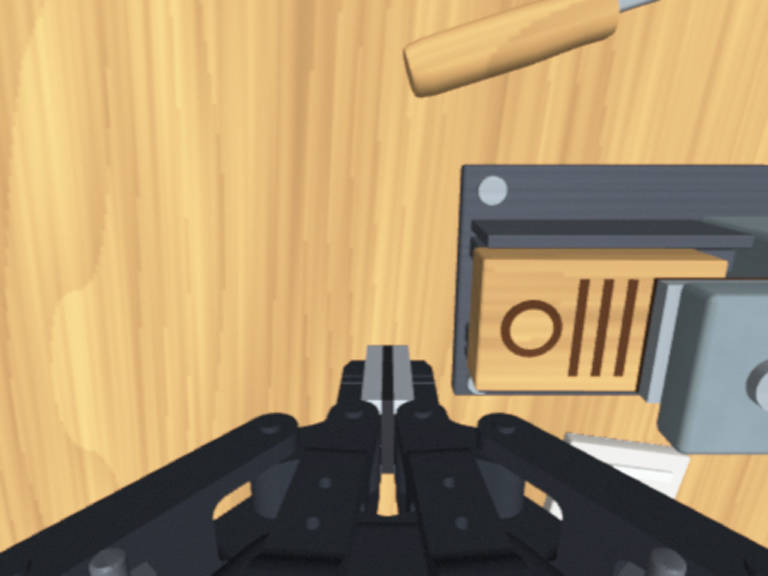

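The wrist view shows the block's front edge running from (482,250) to (475,388) in 1.5x pixels. The closed fingertips sit in front of it, near (388,350).

```bash
python3 - <<'E'
from h import *
k=1.5
for u,v,z in [(482,250,.069),(475,388,.069),(462,166,.012),(453,392,.012)]: print(ray('wrist',u/k,v/k,z).round(4))
print(pix('wrist',[.4459,.0275,.113])*k)
E
```

```text
[0.4824 0.0607 0.069 ]
[ 0.4881 -0.0015  0.069 ]
[0.4793 0.0906 0.012 ]
[ 0.4905 -0.0359  0.012 ]
[385.17129417 367.3929911 ]
```

>>> step_arm:
  increments:
    - {"dp":[0,-0.01,-0.15],"yaw":0,"grip":0}
    - {"dp":[0,0,-0.15],"yaw":0,"grip":0}
    - {"dp":[0,0,0],"yaw":0,"grip":0}
    - {"dp":[0.05,0.004,0],"yaw":0,"grip":0}
    - {"dp":[0.05,0.004,0],"yaw":0,"grip":0}

```text
clock: 2.7
position: [0.467, 0.0271, 0.078]
ee_rot: [0.002, 0.676, 0.737, 0.001]
contact_force: [0.5, 0.9, 0.2]
width: -0.0002
gripper_force: 0.0
```

>>> step_arm:
  increments:
    - {"dp":[0.025,0.002,0],"yaw":0,"grip":0}
    - {"dp":[0.025,0.002,0],"yaw":0,"grip":0}
    - {"dp":[0.025,0.002,0],"yaw":0,"grip":0}
    - {"dp":[0.025,0.002,0],"yaw":0,"grip":0}
    - {"dp":[0,0,0],"yaw":0,"grip":0}

```text
clock: 3.32
position: [0.4854, 0.0288, 0.0763]
ee_rot: [0.0, 0.676, 0.737, 0.0]
contact_force: [0.5, 0.0, 0.2]
width: -0.0
gripper_force: 0.0
```

>>> step_arm:
  increments:
    - {"dp":[0.02,0.002,0],"yaw":0,"grip":0}
    - {"dp":[0.02,0.002,0],"yaw":0,"grip":0}
    - {"dp":[0,0,0],"yaw":0,"grip":0}

```text
clock: 3.7
position: [0.4902, 0.0294, 0.076]
ee_rot: [-0.002, 0.676, 0.737, -0.002]
contact_force: [-5.8, -2.0, 3.9]
width: -0.0002
gripper_force: 2.9
```

>>> step_arm:
  increments:
    - {"dp":[0.015,0.001,0],"yaw":0,"grip":0}
    - {"dp":[0,0,0],"yaw":0,"grip":0}
    - {"dp":[0,0,0],"yaw":0,"grip":0}

```text
clock: 4.08
position: [0.4903, 0.0295, 0.0758]
ee_rot: [-0.004, 0.676, 0.737, -0.004]
contact_force: [-11.0, -2.4, 8.3]
width: 0.0001
gripper_force: 5.5
```

The block is home: a solid stop at the predicted x. Next I back off, rise and go look at the handle.

>>> step_arm:
  increments:
    - {"dp":[-0.24,-0.02,0],"yaw":0,"grip":0}
    - {"dp":[0,0,0.25],"yaw":0,"grip":0}
    - {"dp":[0,0,0.25],"yaw":0,"grip":0}
    - {"dp":[0,0,0.25],"yaw":0,"grip":0}
    - {"dp":[0,0,0.24],"yaw":0,"grip":0.65}

```text
clock: 4.7
position: [0.448, 0.0258, 0.2764]
ee_rot: [0.001, 0.676, 0.736, 0.001]
contact_force: [0.1, -0.1, 0.4]
width: 0.0173
gripper_force: 0.0
```

>>> step_arm:
  increments:
    - {"dp":[0.23,0.02,0],"yaw":0,"grip":0.65}
    - {"dp":[0.23,0.02,0],"yaw":0,"grip":0.65}
    - {"dp":[0.23,0.02,0],"yaw":0,"grip":0.65}
    - {"dp":[0.2,0.02,0],"yaw":0,"grip":0.65}
    - {"dp":[0,0,0],"yaw":0,"grip":0.65}

```text
clock: 5.32
position: [0.6285, 0.0419, 0.273]
ee_rot: [0.0, 0.676, 0.737, 0.0]
contact_force: [-0.7, 0.0, 0.1]
width: 0.0555
gripper_force: 0.0
```

```bash
python3 - <<'E'
from h import *
snap('wrist','w2.png',None,1.5)
s=manip.get_state();print(s['position'],s['ee_rot'],s['width'],s['contact_force'],s['clock'])
E
```

```text
[0.62654818 0.04186738 0.27326685] [-3.68460877e-04  6.76352927e-01  7.36577568e-01 -2.64076263e-04] 0.05566048600385218 [-0.45574798 -0.08183686 -0.19500419] 5.375
```

View pics/w2.png

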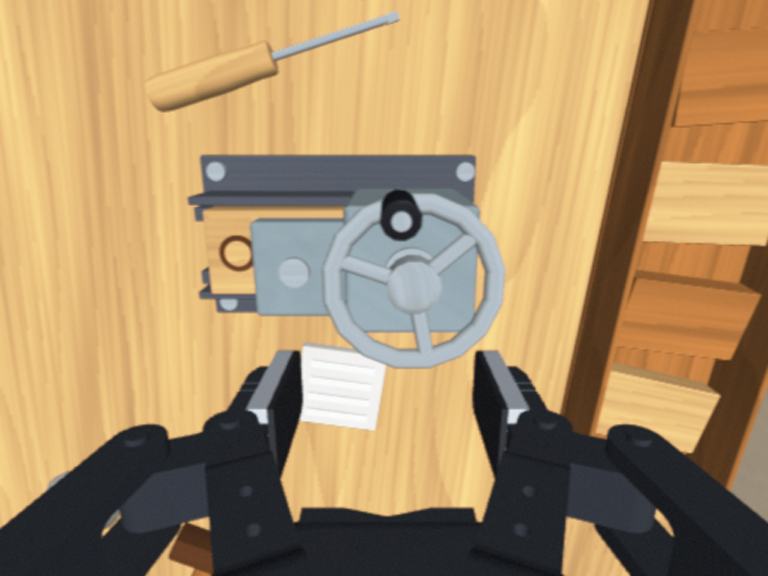

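The wrist view shows the rim centre at (414,280), the handle top at (401,221), and the block home under the upper jaw.

```bash
python3 - <<'E'
from h import *
k=1.5
for z in (.140,.145):
  h=ray('wrist',414/k,280/k,z);a=ray('wrist',401/k,221/k,z+.055)
  d=a-h;print(h.round(4),a.round(4),np.hypot(*d[:2]),np.degrees(np.arctan2(d[1],d[0])))
  print([ (ray('wrist',u/k,v/k,z)).round(4) for u,v in [(323,280),(504,280)]])
s=manip.get_state();print(s['position'])
E
```

```text
[0.6419 0.0417 0.14  ] [0.6294 0.0825 0.195 ] 0.042729917575272724 107.03456262002076
[array([0.5918, 0.0374, 0.14  ]), array([0.6916, 0.0458, 0.14  ])]
[0.6415 0.0431 0.145 ] [0.6292 0.0833 0.2   ] 0.04206050444924909 107.02507163078349
[array([0.5923, 0.039 , 0.145 ]), array([0.6902, 0.0472, 0.145 ])]
[0.62654818 0.04186738 0.27326685]
```

>>> step_arm:
  increments:
    - {"dp":[0.012,0.205,0],"yaw":0,"grip":0.65}
    - {"dp":[0,0,0],"yaw":0,"grip":0.65}
    - {"dp":[0,0,-0.2],"yaw":0,"grip":0.65}
    - {"dp":[0,0,-0.2],"yaw":0,"grip":0.65}
    - {"dp":[0,0,-0.07],"yaw":0,"grip":0.65}

```text
clock: 6.0
position: [0.6256, 0.0821, 0.1783]
ee_rot: [-0.001, 0.677, 0.736, -0.002]
contact_force: [0.1, 0.1, -0.1]
width: 0.0559
gripper_force: 0.0
```

>>> step_arm:
  increments:
    - {"dp":[0,0,0],"yaw":0,"grip":0.65}

```text
clock: 6.12
position: [0.6274, 0.0823, 0.1802]
ee_rot: [-0.0, 0.677, 0.736, -0.0]
contact_force: [-0.5, 0.2, 1.0]
width: 0.0555
gripper_force: 0.0
```

>>> step_arm:
  increments:
    - {"dp":[0.01,0,0],"yaw":0,"grip":0}
    - {"dp":[0,0,0],"yaw":0,"grip":0}
    - {"dp":[0,0,0],"yaw":0,"grip":0}
    - {"dp":[0,0,0],"yaw":0,"grip":0}
  squeeze: 40

```text
clock: 6.62
position: [0.631, 0.0827, 0.182]
ee_rot: [0.001, 0.676, 0.737, 0.001]
contact_force: [1.2, -0.4, 5.9]
width: 0.0166
gripper_force: 39.0
```

```bash
python3 - <<'E'
from h import *
snap('wrist','w3.png',None,1.0)
s=manip.get_state();print(s['position'],s['ee_rot'],s['width'],s['contact_force'],s['clock'])
E
```

```text
[0.63099764 0.08272322 0.18205318] [0.00138217 0.67639046 0.73654104 0.00115555] 0.016855404084470227 [ 0.22578391 -0.26996775  4.90821642] 6.675
```

View pics/w3.png

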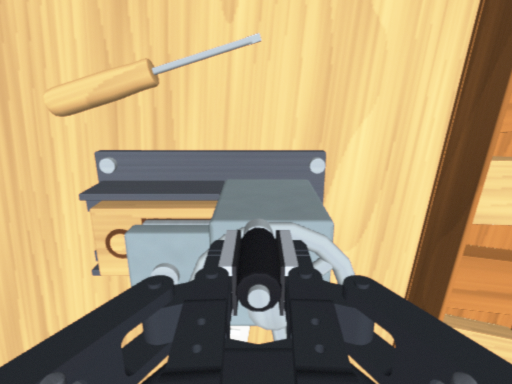

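```bash
python3 - <<'E'
import numpy as np
t=np.radians(106+18*np.arange(21));d=np.diff(.225*np.c_[np.cos(t),np.sin(t)],axis=0)
for a,x in zip(range(106,500,18),d.round(3)): print(a,list(x))
E
```

```text
106 [np.float64(-0.064), np.float64(-0.03)]
124 [np.float64(-0.051), np.float64(-0.048)]
142 [np.float64(-0.034), np.float64(-0.062)]
160 [np.float64(-0.013), np.float64(-0.069)]
178 [np.float64(0.009), np.float64(-0.07)]
196 [np.float64(0.03), np.float64(-0.064)]
214 [np.float64(0.048), np.float64(-0.051)]
232 [np.float64(0.062), np.float64(-0.034)]
250 [np.float64(0.069), np.float64(-0.013)]
268 [np.float64(0.07), np.float64(0.009)]
286 [np.float64(0.064), np.float64(0.03)]
304 [np.float64(0.051), np.float64(0.048)]
322 [np.float64(0.034), np.float64(0.062)]
340 [np.float64(0.013), np.float64(0.069)]
358 [np.float64(-0.009), np.float64(0.07)]
376 [np.float64(-0.03), np.float64(0.064)]
394 [np.float64(-0.048), np.float64(0.051)]
412 [np.float64(-0.062), np.float64(0.034)]
430 [np.float64(-0.069), np.float64(0.013)]
448 [np.float64(-0.07), np.float64(-0.009)]
```

>>> step_arm:
  increments:
    - {"dp":[-0.064,-0.03,0.01],"yaw":0,"grip":0}
    - {"dp":[-0.051,-0.048,0.003],"yaw":0,"grip":0}
    - {"dp":[-0.034,-0.062,0.002],"yaw":0,"grip":0}
    - {"dp":[-0.013,-0.069,0.003],"yaw":0,"grip":0}
    - {"dp":[0.009,-0.07,0.002],"yaw":0,"grip":0}

```text
clock: 7.3
position: [0.5993, 0.0297, 0.1845]
ee_rot: [-0.002, 0.677, 0.736, 0.002]
contact_force: [1.8, 7.6, 0.5]
width: 0.0171
gripper_force: 39.9
```

>>> step_arm:
  increments:
    - {"dp":[0.03,-0.064,0.003],"yaw":0,"grip":0}
    - {"dp":[0.048,-0.051,0.002],"yaw":0,"grip":0}
    - {"dp":[0.062,-0.034,0.003],"yaw":0,"grip":0}
    - {"dp":[0.069,-0.013,0.002],"yaw":0,"grip":0}
    - {"dp":[0.07,0.009,0.003],"yaw":0,"grip":0}

```text
clock: 7.92
position: [0.6521, -0.0047, 0.187]
ee_rot: [-0.002, 0.676, 0.737, -0.003]
contact_force: [-7.0, -0.8, 4.6]
width: 0.017
gripper_force: 40.4
```

>>> step_arm:
  increments:
    - {"dp":[0.064,0.03,0.002],"yaw":0,"grip":0}
    - {"dp":[0.051,0.048,0.003],"yaw":0,"grip":0}
    - {"dp":[0.034,0.062,0.002],"yaw":0,"grip":0}

```text
clock: 8.3
position: [0.6845, 0.0212, 0.1885]
ee_rot: [0.001, 0.677, 0.736, -0.003]
contact_force: [-3.6, -5.8, 2.6]
width: 0.0169
gripper_force: 40.2
```

>>> step_arm:
  increments:
    - {"dp":[0.013,0.069,0.003],"yaw":0,"grip":0}
    - {"dp":[-0.009,0.07,0.002],"yaw":0,"grip":0}

```text
clock: 8.55
position: [0.6873, 0.0492, 0.1896]
ee_rot: [0.003, 0.677, 0.736, -0.001]
contact_force: [0.4, -7.8, 0.6]
width: 0.0167
gripper_force: 40.0
```

>>> step_arm:
  increments:
    - {"dp":[-0.03,0.064,0.003],"yaw":0,"grip":0}
    - {"dp":[-0.048,0.051,0.002],"yaw":0,"grip":0}

```text
clock: 8.8
position: [0.6729, 0.0734, 0.1906]
ee_rot: [0.004, 0.676, 0.736, 0.001]
contact_force: [4.7, -5.3, -0.4]
width: 0.017
gripper_force: 39.9
```

>>> step_arm:
  increments:
    - {"dp":[-0.062,0.034,0.003],"yaw":0,"grip":0}
    - {"dp":[-0.069,0.013,0.002],"yaw":0,"grip":0}

```text
clock: 9.05
position: [0.647, 0.0843, 0.1916]
ee_rot: [0.003, 0.676, 0.737, 0.002]
contact_force: [7.7, -2.4, -2.2]
width: 0.0172
gripper_force: 39.8
```

>>> step_arm:
  increments:
    - {"dp":[-0.07,-0.009,0.003],"yaw":0,"grip":0}
    - {"dp":[-0.064,-0.03,0.002],"yaw":0,"grip":0}

```text
clock: 9.3
position: [0.6198, 0.0779, 0.1926]
ee_rot: [0.002, 0.676, 0.737, 0.003]
contact_force: [7.7, 1.5, -3.1]
width: 0.0171
gripper_force: 39.8
```

>>> step_arm:
  increments:
    - {"dp":[-0.051,-0.048,0.003],"yaw":0,"grip":0}
    - {"dp":[-0.034,-0.062,0.002],"yaw":0,"grip":0}

```text
clock: 9.55
position: [0.602, 0.0574, 0.1935]
ee_rot: [0.0, 0.676, 0.736, 0.004]
contact_force: [6.1, 6.6, -2.6]
width: 0.0169
gripper_force: 39.8
```

>>> step_arm:
  increments:
    - {"dp":[-0.013,-0.069,0.003],"yaw":0,"grip":0}

```text
clock: 9.68
position: [0.5985, 0.0443, 0.194]
ee_rot: [-0.001, 0.677, 0.736, 0.004]
contact_force: [3.8, 9.8, -2.9]
width: 0.0174
gripper_force: 39.7
```

>>> step_arm:
  increments:
    - {"dp":[0.005,-0.055,0.002],"yaw":0,"grip":0}

```text
clock: 9.8
position: [0.5986, 0.0337, 0.1943]
ee_rot: [-0.002, 0.677, 0.736, 0.003]
contact_force: [1.1, 11.1, -0.6]
width: 0.0166
gripper_force: 40.0
```

>>> step_arm:
  increments:
    - {"dp":[0.009,-0.035,0.001],"yaw":0,"grip":0}

```text
clock: 9.93
position: [0.5999, 0.027, 0.1945]
ee_rot: [-0.003, 0.677, 0.736, 0.003]
contact_force: [-0.5, 12.3, 0.5]
width: 0.0168
gripper_force: 40.1
```

>>> step_arm:
  increments:
    - {"dp":[0,0,0],"yaw":0,"grip":0}
    - {"dp":[0,0,0],"yaw":0,"grip":0.45}
    - {"dp":[0,0,0],"yaw":0,"grip":0.45}
    - {"dp":[0,0,0],"yaw":0,"grip":0.45}

```text
clock: 10.42
position: [0.6003, 0.0227, 0.1945]
ee_rot: [0.0, 0.676, 0.736, -0.0]
contact_force: [0.7, 0.4, 0.6]
width: 0.0386
gripper_force: 0.0
```

>>> step_arm:
  increments:
    - {"dp":[0,0,0.1],"yaw":0,"grip":0.45}
    - {"dp":[0,0,0.25],"yaw":0,"grip":0.45}
    - {"dp":[0,0,0.25],"yaw":0,"grip":0.45}
    - {"dp":[-0.25,0,0],"yaw":0,"grip":0.45}
    - {"dp":[-0.25,0.25,0],"yaw":0,"grip":0.45}

```text
clock: 11.05
position: [0.5058, 0.0656, 0.3151]
ee_rot: [0.001, 0.678, 0.735, 0.0]
contact_force: [0.7, 1.4, 0.1]
width: 0.0384
gripper_force: 0.0
```

>>> step_arm:
  increments:
    - {"dp":[-0.25,0.25,0],"yaw":0,"grip":0.45}
    - {"dp":[-0.25,0.25,0],"yaw":0,"grip":0.45}
    - {"dp":[0,0,0],"yaw":0,"grip":0.45}
    - {"dp":[0,0,0],"yaw":0,"grip":0.45}

```text
clock: 11.55
position: [0.4181, 0.1554, 0.3149]
ee_rot: [0.001, 0.676, 0.737, 0.0]
contact_force: [0.4, -0.6, 0.5]
width: 0.0386
gripper_force: 0.0
```

```bash
python3 - <<'E'
from h import *
a=cams.get_image('top')[105:215,180:290];b=cams.get_image('scene')[170:280,190:300]
cv2.imwrite('pics/f.png',cv2.resize(np.hstack([a,b]),(800,400),interpolation=cv2.INTER_CUBIC))
s=manip.get_state();print(s['position'],s['contact_force'],s['clock'])
E
```

```text
[0.41878175 0.15484063 0.31453052] [-0.67229875 -0.50401115 -0.39823986] 11.65
```

View pics/f.png

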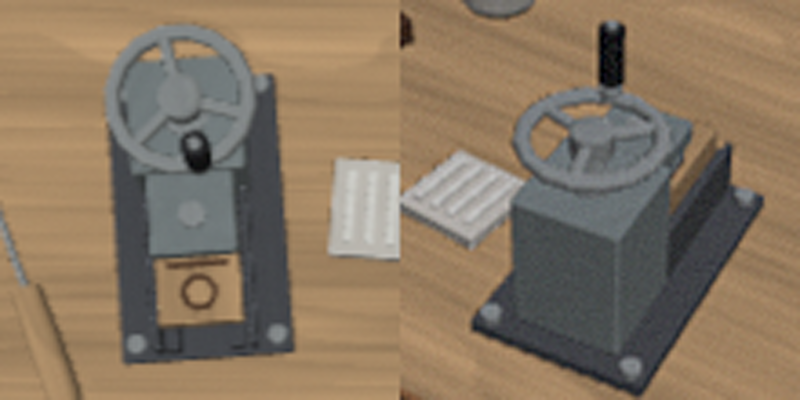

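The final view shows the block lifted with its front edge at (200,324), the wheel turned and free, and the bystanders in place. I'll check the block's position once more and hand in if it agrees.

```bash
python3 - <<'E'
from h import *
w=ray('top',180+200/3.636-.5,105+324/3.636-.5,.078);print(w)
if abs(w[0]-.504)<.006: print(ticket.sign_off())
E
```

```text
[0.50346874 0.02983714 0.078     ]
the job is handed in; nothing more can be done
None
```

The job is handed in: the block is fully home against the column, lifted off the rails and nipped at about 4.8 N over the free turning force, with the handle released and the gouge and tile beside the vice where they were (the rest were not re-checked, but the arm kept clear of them).

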